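Show the ordered frame to the document camera

ROBOT

A 6-joint arm with a two-finger parallel gripper is mounted at the origin on the work surface. World frame = base frame: x ahead of the robot, y to its left, z up, the work surface at z = 0. Lengths are in mm, angles in rad, forces in N, time in s.
With the tool pointing down it reaches from about 325 to 750 mm from the base axis. Payload 7.6 kg.
Tool frame: the origin (TCP) lies at the very end of the fingers, on their centre line; the grasp point (between the pads) lies 19 mm behind it (robot.grasp_offset is the distance from the TCP to the grasp point, in mm); z points along the fingers, y is the line along which they close (so a half turn about z gives the same grasp; the last joint's range is limited). The gripper opens to 85 mm and grips with 20 to 120 N. Pads are 22 mm wide; open, the fingers measure 114 mm over their backs; the gripper's body (76 mm by 85 mm) begins 54 mm behind the grasp point. The pads swing forward as they close: fully open they stand 13 mm farther back than shut.
Start: joints at [-1.263, 0.052, 1.401, -0, 1.689, -0.07], TCP at [193.686, -487.987, 231.323] pointing down, gripper open.
Joint ranges: [-2.9, 2.9], [-0.91, 2.17], [0.12, 2.37], [-1.06, 4.2], [0.26, 2.73], [-2.93, 2.93]. Speed limits (rad/s): [2.57, 2.57, 3.01, 3.14, 3.14, 3.14].

INTERFACE

Orientations are given as [roll, pitch, yaw] about the fixed x, y, z axes, in that order (R = Rz(yaw) Ry(pitch) Rx(roll)).
In Python, from plant import get_state, optics, job, robot gives the robot as it stands.
- The arm moves only by the tool play_rows, never from a script. Its argument "plan" is a list of rows, each an object of numbers: "dx", "dy", "dz": the shift along the world's x, y, z in m; "wx", "wy", "wz": the turn, a rotation vector about the world's x, y, z in rad. A call has 1 to 10 rows; each row shifts and turns the commanded pose from where the row before left it; what a row does not reach is not made up. A row lasts 1/10 s, in which the tool goes at most 50 mm and 8.59 degrees, less where a joint would pass 70% of its speed; a pose out of reach is approached as far as the arm can. A call with a gripper value outside its range is refused whole. "fingers" is the finger opening in m, from 0 to 0.0854, set as the call begins (left out, the last holds). The fingers move at their own pace and stop on an object; "newtons" is the grip in N (left out, the last holds). Time passes only in rows, so rows that do not move let the fingers close. It gives the time, the measured TCP pose, the force, the opening and the grip force at its end, in the units of the state.
- get_state(): the state, without advancing time (a new reading comes with each control period).
- optics.camera(name): name is "side" or "top" or "wrist"; returns the picture (480x640x3 uint8, red, green, blue); there is no depth.
- optics.camera_params(name): a dict with "fx", "fy", "cx", "cy" (pixels), "rvec" (rotation vector, rad) and "tvec" (3), from world to camera coordinates, as OpenCV has them; the wrist camera has in their place "T_tool_cam" (4x4, takes a point from camera to tool coordinates, whose origin is the TCP and whose axes are the flange's). Camera axes: x right, y down, z forward; pixel columns grow to the right and rows downward; lengths in mm; the calibration is good to about 2 mm. A picture is of the moment at which its call begins: read the wrist's pose just before it. camera_params takes no time and is no camera call.
- job.sign_off(): hands the job in; it is judged then, once.
The state is a dict: "t": time; "joints": joint angles; "qvel": joint speeds; "tau": joint torques, N m; "ee_pos": TCP position; "tool_rot": TCP orientation; "contact_force": force on the tool from outside, world axes, zero at the start; "ft_torque": the same for the moment, N m; "finger_gap": finger opening in mm; "grip_force": force on a finger pad.
Only numpy, scipy, OpenCV 4.12 (cv2) and the standard library are available. Lean on these libraries where they do the work, as an engineer would, in place of code of your own. Each camera call takes 0.05 s, during which the arm holds its last target. There are 200 camera calls.

TASK

The small wooden sample on the grey order mat shows which outline is wanted: ring, square or triangle. Take the big frame of that outline out of the slotted rack and hold it up to the document camera, its centre on the lens's line of sight 15 cm in front of the glass, its face square to the lens (which looks 20 degrees downwards, so tip the frame to match) and its top still uppermost. Finish while holding it still there in the gripper, without touching the camera, and leave the samples, the other frames and everything else on the table where they are.

Things in the scene. Friction and masses are not known exactly. Their poses are not given: they have to be found in the camera images.
- frame_ring_c (a point): Big plain wooden frame, round ring, 100 mm outside diameter, made of flat bar 14 mm thick and 14 mm wide, open in the middle, about 60 g. It stands upright in one of the rack's three slots (any frame in any slot). The point is at the centre of its width, thickness and height: its top lies 50 mm above and its foot 50 mm below. Axes: x along its width, y across its thickness (square to its face), z up to its top.
- sample_ring_c (a point): Small flat wooden sample, the same outline at half size (about 50 mm across, 8 mm thick; ring), loose. It lies either on the grey order mat or on the white sample board. The point is at its centre, 4 mm above its underside.
- frame_square_c (a point): Big plain wooden frame, square frame, 92 mm wide and 92 mm high, made of flat bar 14 mm thick and 14 mm wide, open in the middle, about 60 g. It stands upright in one of the rack's three slots (any frame in any slot). The point is at the centre of its width, thickness and height: its top lies 46 mm above and its foot 46 mm below. Axes: x along its width, y across its thickness (square to its face), z up to its top.
- sample_square_c (a point): Small flat wooden sample, the same outline at half size (about 50 mm across, 8 mm thick; square), loose. It lies either on the grey order mat or on the white sample board. The point is at its centre, 4 mm above its underside.
- frame_triangle_c (a point): Big plain wooden frame, isosceles triangle, 104 mm wide at the bottom (corners rounded) and 96 mm high, point up, made of flat bar 14 mm thick and 14 mm wide, open in the middle, about 60 g. It stands upright in one of the rack's three slots (any frame in any slot). The point is at the centre of its width, thickness and height: its top lies 48 mm above and its foot 48 mm below. Axes: x along its width, y across its thickness (square to its face), z up to its top.
- sample_triangle_c (a point): Small flat wooden sample, the same outline at half size (about 50 mm across, 8 mm thick; triangle), loose. It lies either on the grey order mat or on the white sample board. The point is at its centre, 4 mm above its underside.
- frame_ring: The big ring frame itself; this origin is at the middle of its foot, axes as its centre point's.
- frame_square: The big square frame itself; this origin is at the middle of its foot, axes as its centre point's.
- frame_triangle: The big triangle frame itself; this origin is at the middle of its foot, axes as its centre point's.
- rack: Dark wooden rack block, 130 x 250 x 35 mm, fixed, origin under its centre. Three slots along its x, at y = -80, 0 and +80 mm, each about 107 mm long, 17 mm wide and 25 mm deep (slot floor 10 mm above the table); the frames stand loosely in them and stick out about 67 to 75 mm above the rack.
- mat_c (a point): Centre of the top of the grey order mat, 110 x 110 x 5 mm, fixed. Exactly one sample lies on it, within 20 mm of its middle; the two others lie on the white sample board (110 x 200 x 5 mm), to its left.
- camera: Document camera on a stand, fixed: round foot 110 mm across, upright column 18 mm thick and 357 mm high; origin under the foot. A carriage, set with its middle anywhere from 270 to 320 mm up the column, carries the grey camera head (45 x 64 x 40 mm) with a black lens barrel in front, on the side towards the robot.
- lens (a point): Middle of the lens's glass. Its x axis is the optical axis and points backwards, away from what the lens looks at; the lens looks along its -x, which slopes 20 degrees (0.35 rad) downwards. y is level, z the camera's up.
- view (a point): The viewing point on the optical axis, 150 mm in front of the lens's glass, where the frame's centre belongs. Same axes as the lens.
- scissors: Large scissors with black handles, 210 mm long, 12 mm high, loose on the table, to be left alone; origin at its underside.
- comb: Wooden comb, 110 x 50 x 8 mm, loose on the table, to be left alone; origin at its underside.
- glue_jar: Small jar, 48 mm across, 60 mm high, loose on the table, to be left alone; origin at its underside.
- toggle: Wooden toggle, upright cylinder 28 mm across, 30 mm high, loose on the table, to be left alone; origin at its underside.
- ruler: Aluminium rule, 200 x 30 x 5 mm, loose on the table, to be left alone; origin at its underside.
- mug: White mug, 80 mm across, 90 mm high, loose on the table, to be left alone; origin at its underside.
- tape: Cardboard ring, 90 mm across, 20 mm high, loose on the table, to be left alone; origin at its underside.
Things that resemble listed ones, but are neither listed nor needed, are in the scene too. Leave any pink or turquoise look-alike of the part that bears sample_ring_c alone.

How it is judged (in metres and radians):
At the end, for the whole second after the job is handed in: The matching frame is gripped (over 1 N) and still (0.03 m/s, 0.3 rad/s), its centre within 25 mm of the viewing point, its face square to the optical axis within 0.2 rad, its z axis within 0.75 rad of vertical, clear of rack and camera; the other frames are within 25 mm of their starts (((horizontal distance between sample_ring_c and mat_c below 0.04 m and distance between frame_ring_c and view below 0.025 m and angle between the y axis of frame_ring_c and the x axis of view, either way round below 0.2 rad and angle between frame_ring_c's own z axis and vertical below 0.75 rad and contact force between frame_ring and the fingers above 1 N and contact force between frame_ring and camera below 0.2 N and contact force between frame_ring and rack below 0.2 N and linear speed of frame_ring below 0.03 m/s and angular speed of frame_ring below 0.3 rad/s and distance of each of frame_square_c, frame_triangle_c from where it was at the start of the episode below 0.025 m) or (horizontal distance between sample_square_c and mat_c below 0.04 m and distance between frame_square_c and view below 0.025 m and angle between the y axis of frame_square_c and the x axis of view, either way round below 0.2 rad and angle between frame_square_c's own z axis and vertical below 0.75 rad and contact force between frame_square and the fingers above 1 N and contact force between frame_square and camera below 0.2 N and contact force between frame_square and rack below 0.2 N and linear speed of frame_square below 0.03 m/s and angular speed of frame_square below 0.3 rad/s and distance of each of frame_ring_c, frame_triangle_c from where it was at the start of the episode below 0.025 m) or (horizontal distance between sample_triangle_c and mat_c below 0.04 m and distance between frame_triangle_c and view below 0.025 m and angle between the y axis of frame_triangle_c and the x axis of view, either way round below 0.2 rad and angle between frame_triangle_c's own z axis and vertical below 0.75 rad and contact force between frame_triangle and the fingers above 1 N and contact force between frame_triangle and camera below 0.2 N and contact force between frame_triangle and rack below 0.2 N and linear speed of frame_triangle below 0.03 m/s and angular speed of frame_triangle below 0.3 rad/s and distance of each of frame_ring_c, frame_square_c from where it was at the start of the episode below 0.025 m))); the arm keeps its last pose, push and grip.
It fails at once if a frame that does not match the sample on the order mat is moved 25 mm or more ((horizontal distance between sample_ring_c and mat_c below 0.04 m and distance of frame_square_c from where it was at the start of the episode above 0.025 m) or (horizontal distance between sample_ring_c and mat_c below 0.04 m and distance of frame_triangle_c from where it was at the start of the episode above 0.025 m) or (horizontal distance between sample_square_c and mat_c below 0.04 m and distance of frame_ring_c from where it was at the start of the episode above 0.025 m) or (horizontal distance between sample_square_c and mat_c below 0.04 m and distance of frame_triangle_c from where it was at the start of the episode above 0.025 m) or (horizontal distance between sample_triangle_c and mat_c below 0.04 m and distance of frame_ring_c from where it was at the start of the episode above 0.025 m) or (horizontal distance between sample_triangle_c and mat_c below 0.04 m and distance of frame_square_c from where it was at the start of the episode above 0.025 m)).
It fails at once if a sample is moved 20 mm or more (distance of any of sample_ring_c, sample_square_c, sample_triangle_c from where it was at the start of the episode above 0.02 m).
It fails at once if the document camera is pushed with over 3 N (contact force between camera and anything else above 3 N).
It fails at once if a bystander is moved 25 mm or more (distance of any of scissors, comb, glue_jar, toggle, ruler, mug, tape from where it was at the start of the episode above 0.025 m).
It also fails if it takes over 43 s, if anything falls off the work surface, if the arm or the gripper's body presses on something with over 40 N, if the wrist force passes 120 N, or if a joint passes its speed limit or range.

## Working session

There is one attempt and no reset: what is moved stays moved. The work goes in short steps, Python scripts to look and compute and a tool call to move; the robot and the scene stay as the last step left them, time stands still between calls to the robot, and variables do not carry over. Pictures are saved under pics/ and viewed, at most 10 in all, crops included, and the job is handed in when it is done.

Besides the shell and the picture viewer there is one more tool, called after "Request:" in YAML: its name, and indented under it one key for each argument. play_rows: Moves the arm, as the interface text tells. Its arguments: {"type":"object","properties":{"plan":{"type":"array"},"fingers":{"type":"number"},"newtons":{"type":"number"}},"required":["plan"]}

```bash
mkdir -p pics; ls; python3 - <<'E'
from plant import get_state, optics, job, robot
import cv2,numpy as np
print(get_state())
for n in("top","side","wrist"):
    cv2.imwrite(f"pics/{n}0.png",optics.camera(n)[...,::-1])
    print(n,optics.camera_params(n))
E
```

```text
pics
{'t': 0.0, 'joints': array([-1.26331493e+00,  5.28522145e-02,  1.40176502e+00, -1.58965501e-05,
        1.68861280e+00, -7.03000232e-02]), 'qvel': array([ 0.00033505, -0.00105094, -0.0012249 , -0.00046487, -0.00075229,
       -0.0001896 ]), 'tau': array([ 1.95588545e-04, -3.81661749e+01, -3.60189629e+01,  2.34895111e-06,
        6.18127073e-03, -7.32509136e-06]), 'ee_pos': array([ 193.5721243 , -487.67008788,  230.44400692]), 'tool_rot': array([-3.13995821e+00, -9.92628072e-05,  3.77779479e-01]), 'contact_force': array([-0.65077669, -0.98530973, -0.32878626]), 'ft_torque': array([-0.00618471, -0.01862033, -0.02720174]), 'grip_force': 0.0, 'finger_gap': 85.65329459250242}
top {'fx': 444.338323400963, 'fy': 444.338323400963, 'cx': 320.1278591602437, 'cy': 236.59977316209793, 'rvec': array([ 2.13405547, -2.12600038,  0.23789906]), 'tvec': array([  16.69240064,  550.2002595 , 1371.19779012])}
side {'fx': 555.2034246602178, 'fy': 555.2034246602178, 'cx': 321.6639644471418, 'cy': 232.45383311672705, 'rvec': array([ 0.1520919 , -2.75410721,  1.38159899]), 'tvec': array([ 563.99756963,  149.33730085, 1734.80391719])}
wrist {'fx': 364.1525839864488, 'fy': 364.1525839864488, 'cx': 321.4377274061613, 'cy': 239.17549532717166, 'T_tool_cam': array([[-4.59066642e-04, -9.55231766e-01, -2.95858179e-01,
         7.53651279e+01],
       [ 9.99999895e-01, -4.42684732e-04, -1.22356173e-04,
        -3.60079780e-01],
       [-1.40933956e-05, -2.95858204e-01,  9.55231869e-01,
        -1.43119498e+02],
       [ 0.00000000e+00,  0.00000000e+00,  0.00000000e+00,
         1.00000000e+00]])}
```

View pics/top0.png

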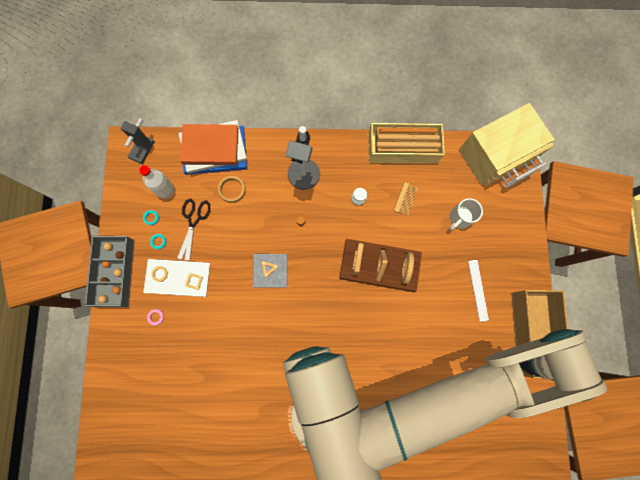

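View pics/side0.png

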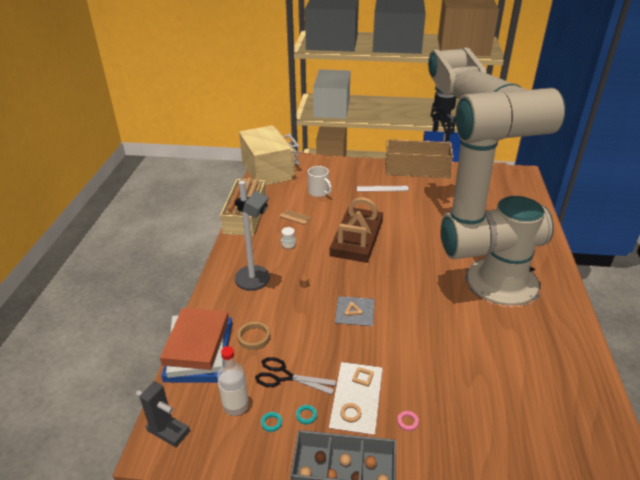

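```bash
cat > h.py <<'E'
import numpy as np,cv2
from plant import get_state, optics
def ray(n,u,v):
    p=optics.camera_params(n);R=cv2.Rodrigues(p['rvec'])[0]
    d=R.T@np.array([(u-p['cx'])/p['fx'],(v-p['cy'])/p['fy'],1]);return -R.T@p['tvec'],d
def onz(n,u,v,z):
    c,d=ray(n,u,v);return c+d*(z-c[2])/d[2]
def proj(n,P):
    p=optics.camera_params(n);K=np.array([[p['fx'],0,p['cx']],[0,p['fy'],p['cy']],[0,0,1]])
    return cv2.projectPoints(np.atleast_2d(np.float64(P)),p['rvec'],p['tvec'],K,None)[0][:,0]
def tri(u1,u2):
    A=[];b=[]
    M=np.zeros((3,3));q=np.zeros(3)
    for n,u in(("top",u1),("side",u2)):
        c,d=ray(n,*u);d/=np.linalg.norm(d);P=np.eye(3)-np.outer(d,d);M+=P;q+=P@c
    x=np.linalg.solve(M,q);return x,proj("top",x)[0]-u1,proj("side",x)[0]-u2
E
python3 - <<'E'
from h import *
t=cv2.imread("pics/top0.png");s=cv2.imread("pics/side0.png")
z=lambda a,x,y,w,h,k:cv2.resize(a[y:y+h,x:x+w],None,fx=k,fy=k,interpolation=cv2.INTER_CUBIC)
a=np.hstack([z(t,335,230,100,70,4),z(s,320,190,100,70,4)])
b=np.hstack([z(t,270,120,100,75,4),z(s,220,175,100,75,4)])
cv2.imwrite("pics/c1.png",np.vstack([a,b]))
for u in((240,0),): pass
print([onz("top",u,v,35).round() for u,v in((344,240),(421,247),(418,291),(340,281))])
print(onz("top",270,270,5))
E
```

```text
[array([543., -59.,  35.]), array([ 521., -310.,   35.]), array([ 379., -294.,   35.]), array([410., -45.,  35.])]
[447.76117825 180.86591613   5.        ]
```

View pics/c1.png

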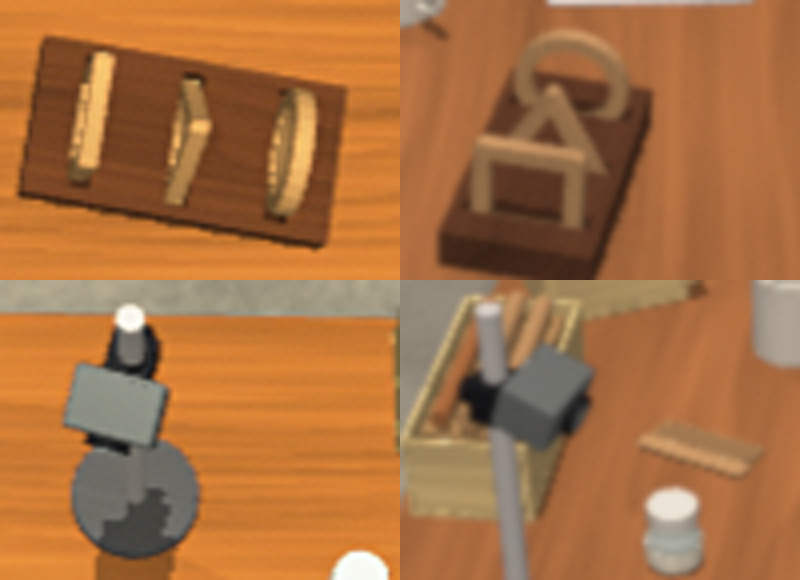

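```bash
python3 - <<'E'
from h import *
print("lens",tri((296.2,160.5),(264.5,208.8)))
print("coltop",tri((302.5,129),(241.7,182)))
print("foot",onz("top",304,174,8))
P=[onz("top",u,v,z) for u,v,z in((286.25,156.25,315),(308.75,161.25,315),(312,146.75,330),(289.5,141.25,330))]
for p in P: print(p.round(1))
for a,b in((0,1),(3,2)):
    d=P[a]-P[b]; print(np.linalg.norm(d),np.arctan2(-d[0],d[1]))
E
```

```text
lens (array([718.44152408,  91.47565292, 281.50441069]), array([-0.0086601 ,  0.45519781]), array([-0.41602457, -0.15929245]))
coltop (array([779.96894568,  73.63936527, 354.27796594]), array([ 7.73920095e-06, -4.32864728e-03]), array([0.0037247 , 0.00163705]))
foot [776.20304748  72.7392302    8.        ]
[718.8 117.4 315. ]
[705.2  56.6 315. ]
[740.6  48.1 330. ]
[755.5 108.6 330. ]
62.292796233340034 -0.21932067148416806
62.24663944861006 -0.24224608891087426
```

Request:
play_rows:
  plan:
    - {"dx": 0.02,"dy": 0.03,"wz": -0.09}
    - {"dx": 0.03,"dy": 0.03,"wz": -0.1}
    - {"dx": 0.03,"dy": 0.04,"wz": -0.1}
    - {"dx": 0.03,"dy": 0.04,"wz": -0.1}
    - {"dx": 0.03,"dy": 0.04,"wz": -0.095}
    - {"dx": 0.03,"dy": 0.04}
    - {"dx": 0.03,"dy": 0.04}
    - {"dx": 0.02,"dy": 0.03}
    - {"dx": 0.015,"dy": 0.01}
    - {"dx": 0}

```text
invalid input at $.plan[0]: expected keys dx, dy, dz, wx, wy, wz
```

Request:
play_rows:
  plan:
    - {"dx": 0.02,"dy": 0.03,"dz": 0,"wx": 0,"wy": 0,"wz": -0.09}
    - {"dx": 0.03,"dy": 0.03,"dz": 0,"wx": 0,"wy": 0,"wz": -0.1}
    - {"dx": 0.03,"dy": 0.035,"dz": 0,"wx": 0,"wy": 0,"wz": -0.1}
    - {"dx": 0.03,"dy": 0.035,"dz": 0,"wx": 0,"wy": 0,"wz": -0.1}
    - {"dx": 0.03,"dy": 0.035,"dz": 0,"wx": 0,"wy": 0,"wz": -0.095}
    - {"dx": 0.03,"dy": 0.035,"dz": 0,"wx": 0,"wy": 0,"wz": 0}
    - {"dx": 0.03,"dy": 0.035,"dz": 0,"wx": 0,"wy": 0,"wz": 0}
    - {"dx": 0.03,"dy": 0.035,"dz": 0,"wx": 0,"wy": 0,"wz": 0}
    - {"dx": 0.02,"dy": 0.03,"dz": 0,"wx": 0,"wy": 0,"wz": 0}
    - {"dx": 0.02,"dy": 0.01,"dz": 0,"wx": 0,"wy": 0,"wz": 0}
  fingers: 0.06

```text
t: 1.15
ee_pos: [464.6, -175.2, 231.3]
tool_rot: [-3.141, 0.0, -0.104]
contact_force: [-0.1, -0.4, 0.5]
finger_gap: 59.8
grip_force: 0.0
```

Request:
play_rows:
  plan:
    - {"dx": 0,"dy": 0,"dz": 0,"wx": 0,"wy": 0,"wz": 0}
    - {"dx": 0,"dy": 0,"dz": 0,"wx": 0,"wy": 0,"wz": 0}
    - {"dx": 0,"dy": 0,"dz": 0,"wx": 0,"wy": 0,"wz": 0}

```text
t: 1.45
ee_pos: [463.0, -178.6, 231.2]
tool_rot: [3.141, 0.001, -0.108]
contact_force: [-0.2, -0.9, -0.3]
finger_gap: 59.6
grip_force: 0.0
```

```bash
cat >> h.py <<'E'
def wpose(s):
    from scipy.spatial.transform import Rotation as Ro
    T=np.eye(4);T[:3,:3]=Ro.from_euler('xyz',s['tool_rot']).as_matrix();T[:3,3]=s['ee_pos'];return T
def wonz(s,u,v,z):
    p=optics.camera_params("wrist");T=wpose(s)@p['T_tool_cam']
    d=T[:3,:3]@np.array([(u-p['cx'])/p['fx'],(v-p['cy'])/p['fy'],1]);c=T[:3,3];return c+d*(z-c[2])/d[2]
E
python3 - <<'E'
from h import *
import pickle
s=get_state();im=optics.camera("wrist");pickle.dump(s,open("s1.pkl","wb"))
cv2.imwrite("pics/w1.png",im[...,::-1]);print(s['ee_pos'],s['tool_rot'],s['t'],s['joints'])
E
```

```text
[ 463.04361219 -178.60864031  231.15474132] [ 3.14147264e+00  5.60818396e-04 -1.08258273e-01] 1.45 [-4.42393232e-01 -2.88174374e-02  1.48271259e+00 -2.99353306e-04
  1.68818795e+00  1.23662635e+00]
```

View pics/w1.png

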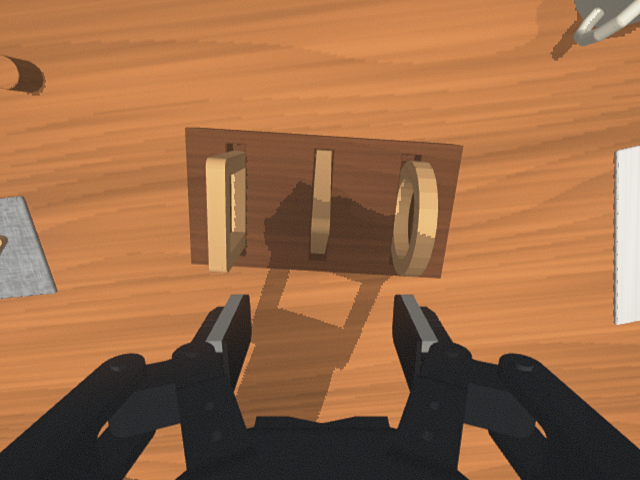

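```bash
python3 - <<'E'
from h import *
import pickle
s=pickle.load(open("s1.pkl","rb"))
C=np.array([wonz(s,u,v,35) for u,v in((186,128),(462,146),(441,277),(191,263))])
print(C.round(1),C.mean(0))
print("ends at 17",wonz(s,323,150,17),wonz(s,319,258,20))
for a,b in((0,1),(3,2)):
    d=C[a]-C[b]; print(np.linalg.norm(d),np.arctan2(-d[0],d[1]))
print("apex",wonz(s,321,207,106))
E
```

```text
[[ 549.5  -66.5   35. ]
 [ 507.1 -311.    35. ]
 [ 380.5 -290.6   35. ]
 [ 422.7  -43.4   35. ]] [ 464.94685333 -177.8638662    35.        ]
ends at 17 [ 516.16501099 -185.69882988   17.        ] [ 408.64264573 -169.92320844   20.        ]
248.17988685659057 -0.1714543943037106
250.8137504259389 -0.1690736777440579
apex [ 480.35096625 -179.91489084  106.        ]
```

Request:
play_rows:
  plan:
    - {"dx": 0.001,"dy": 0.001,"dz": -0.03,"wx": 0,"wy": 0,"wz": -0.055}
    - {"dx": 0,"dy": 0,"dz": -0.035,"wx": 0,"wy": 0,"wz": 0}
    - {"dx": 0,"dy": 0,"dz": -0.035,"wx": 0,"wy": 0,"wz": 0}
    - {"dx": 0,"dy": 0,"dz": -0.03,"wx": 0,"wy": 0,"wz": 0}
    - {"dx": 0,"dy": 0,"dz": -0.02,"wx": 0,"wy": 0,"wz": 0}
    - {"dx": 0,"dy": 0,"dz": -0.01,"wx": 0,"wy": 0,"wz": 0}
    - {"dx": 0,"dy": 0,"dz": 0,"wx": 0,"wy": 0,"wz": 0}
    - {"dx": 0,"dy": 0,"dz": 0,"wx": 0,"wy": 0,"wz": 0}

```text
t: 2.3
ee_pos: [465.1, -177.6, 72.5]
tool_rot: [3.141, -0.002, -0.163]
contact_force: [-0.3, 0.1, 1.2]
finger_gap: 60.3
grip_force: 0.0
```

Request:
play_rows:
  plan:
    - {"dx": 0,"dy": 0,"dz": 0,"wx": 0,"wy": 0,"wz": 0}
    - {"dx": 0,"dy": 0,"dz": 0,"wx": 0,"wy": 0,"wz": 0}
    - {"dx": 0,"dy": 0,"dz": 0,"wx": 0,"wy": 0,"wz": 0}
    - {"dx": 0,"dy": 0,"dz": 0,"wx": 0,"wy": 0,"wz": 0}
    - {"dx": 0,"dy": 0,"dz": 0,"wx": 0,"wy": 0,"wz": 0}
    - {"dx": 0,"dy": 0,"dz": 0,"wx": 0,"wy": 0,"wz": 0}
    - {"dx": 0,"dy": 0,"dz": 0,"wx": 0,"wy": 0,"wz": 0}
    - {"dx": 0,"dy": 0,"dz": 0,"wx": 0,"wy": 0,"wz": 0}
  fingers: 0.0
  newtons: 40

```text
t: 3.1
ee_pos: [465.1, -177.2, 72.1]
tool_rot: [3.141, -0.001, -0.162]
contact_force: [-0.5, 0.4, 5.8]
finger_gap: 13.8
grip_force: 39.8
```

Request:
play_rows:
  plan:
    - {"dx": 0,"dy": 0,"dz": 0.01,"wx": 0,"wy": 0,"wz": 0}
    - {"dx": 0,"dy": 0,"dz": 0.02,"wx": 0,"wy": 0,"wz": 0}
    - {"dx": 0,"dy": 0,"dz": 0.03,"wx": 0,"wy": 0,"wz": 0}
    - {"dx": 0,"dy": 0,"dz": 0.03,"wx": 0,"wy": 0,"wz": 0}
    - {"dx": 0,"dy": 0,"dz": 0.03,"wx": 0,"wy": 0,"wz": 0}
    - {"dx": 0,"dy": 0,"dz": 0.03,"wx": 0,"wy": 0,"wz": 0}
    - {"dx": 0,"dy": 0,"dz": 0.03,"wx": 0,"wy": 0,"wz": 0}
    - {"dx": 0,"dy": 0,"dz": 0.02,"wx": 0,"wy": 0,"wz": 0}
    - {"dx": 0,"dy": 0,"dz": 0,"wx": 0,"wy": 0,"wz": 0}

```text
t: 4.0
ee_pos: [465.4, -177.3, 274.7]
tool_rot: [3.14, -0.005, -0.162]
contact_force: [1.1, 0.9, -0.7]
finger_gap: 13.6
grip_force: 39.2
```

```bash
cat >> h.py <<'E'
def cax(psi,t=0.349):
    x=np.array([np.cos(t)*np.cos(psi),np.cos(t)*np.sin(psi),np.sin(t)]);y=np.array([-np.sin(psi),np.cos(psi),0]);return x,y,np.cross(x,y)
def crop(im,n,x,y,w,h,k,segs):
    a=cv2.resize(im[y:y+h,x:x+w],None,fx=k,fy=k,interpolation=cv2.INTER_CUBIC)
    for P,Q,c in segs:
        p=((proj(n,[P,Q])-[x,y]+.5)*k).astype(int);cv2.line(a,tuple(map(int,p[0])),tuple(map(int,p[1])),c,1,cv2.LINE_AA)
    return a
E
python3 - <<'E'
from h import *
L=np.array([718.4,91.5,281.5]);x,y,z=cax(-0.24);c=L+38*x
S=[]
V=[c+a*22.5*x+b*32*y+d*20*z for a in(-1,1) for b in(-1,1) for d in(-1,1)]
for i in range(8):
    for j in(1,2,4):
        if not i&j:S.append((V[i],V[i|j],(0,255,0)))
S.append((L,L-20*x,(0,0,255)))
A=[]
for n,X,Y in(("top",275,122),("side",235,175)):
    im=cv2.imread(f"pics/{n}0.png")
    A.append(np.vstack([crop(im,n,X,Y,50,46,8-1+1,[])[:, :],crop(im,n,X,Y,50,27+19,8,S)])[:,:400])
a=np.hstack(A);a=cv2.resize(a,None,fx=.8,fy=.8);print(a.shape);cv2.imwrite("pics/c2.png",a)
E
```

```text
(589, 640, 3)
```

View pics/c2.png

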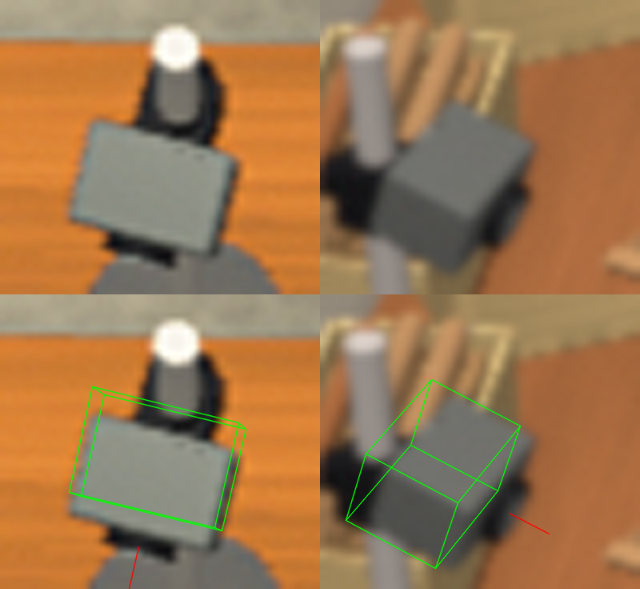

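```bash
python3 - <<'E'
from h import *
from scipy.optimize import least_squares
o={"top":[(1,1,1,92,120),(1,-1,1,237,158),(-1,-1,1,213,256),(-1,1,1,70,220)],
"side":[(1,1,1,385,187),(-1,1,1,462,215),(1,-1,1,452,103),(-1,-1,1,533,145),(1,1,-1,375,237),(-1,1,-1,450,270)]}
O={"top":(275,122,0),"side":(235,175,320)}
def f(p):
    x,y,z=cax(p[3]);r=[]
    for n in o:
        X,Y,h=O[n]
        P=[p[:3]+a*22.5*x+b*32*y+d*20*z for a,b,d,_,_ in o[n]]
        m=[((u-h)/6.4+X-.5+.0,v/6.4+Y-.5) for *_,u,v in o[n]]
        r.append((proj(n,P)-m).ravel())
    return np.concatenate(r)
s=least_squares(f,[750,80,290,-.24]);print(s.x,s.fun.round(1))
x,y,z=cax(s.x[3]);h=s.x[:3]
# distance along x of barrel front, from pixel guesses: side front disc centre, top front edge
L,_,_=tri((275+140/6.4-.5,122+258/6.4-.5),(235+192/6.4-.5,175+217/6.4-.5));print(L,(L-h)@np.array([x,y,z]).T)
for a in(35,40,45,50):
    q=h-a*x
    for n,X,Y,hh in(("top",275,122,0),("side",235,175,320)):
        print(a,n,((proj(n,q)[0]-[X,Y]+.5)*6.4+[hh,0]).round())
E
```

```text
[ 7.45248173e+02  8.30926580e+01  2.88313139e+02 -2.58731308e-01] [ 0.3 -0.8  0.3 -0.8 -0.   0.1 -0.3 -0.2 -0.2 -2.3  2.   1.  -0.1 -0.8
  1.   0.1 -1.7  0.2  0.5  2.6]
[716.63857556  90.9270819  281.73971466] [-30.12148744   0.25376943   3.96595427]
35 top [139. 268.]
35 side [521. 229.]
40 top [136. 279.]
40 side [531. 234.]
45 top [133. 290.]
45 side [541. 240.]
50 top [131. 301.]
50 side [551. 245.]
```

Request:
play_rows:
  plan:
    - {"dx": 0,"dy": 0.02,"dz": 0,"wx": 0,"wy": 0,"wz": 0.1}
    - {"dx": 0,"dy": 0.03,"dz": 0,"wx": 0,"wy": 0,"wz": 0.14}
    - {"dx": 0,"dy": 0.03,"dz": 0,"wx": 0,"wy": 0,"wz": 0.14}
    - {"dx": 0,"dy": 0.03,"dz": 0,"wx": 0,"wy": 0,"wz": 0.14}
    - {"dx": 0,"dy": 0.03,"dz": 0,"wx": 0,"wy": 0,"wz": 0.14}
    - {"dx": 0,"dy": 0.03,"dz": 0,"wx": 0,"wy": 0,"wz": 0.14}
    - {"dx": 0,"dy": 0.03,"dz": 0,"wx": 0,"wy": 0,"wz": 0.14}
    - {"dx": 0,"dy": 0.03,"dz": 0,"wx": 0,"wy": 0,"wz": 0.14}
    - {"dx": 0,"dy": 0.03,"dz": 0,"wx": 0,"wy": 0,"wz": 0.14}
    - {"dx": 0,"dy": 0.03,"dz": 0,"wx": 0,"wy": 0,"wz": 0.14}

```text
t: 5.0
ee_pos: [464.0, 114.2, 269.5]
tool_rot: [-3.139, 0.001, 1.204]
contact_force: [0.0, -0.6, -0.8]
finger_gap: 13.5
grip_force: 39.2
```

Request:
play_rows:
  plan:
    - {"dx": 0,"dy": 0.014,"dz": 0,"wx": 0,"wy": 0,"wz": 0.1}
    - {"dx": 0,"dy": 0,"dz": 0,"wx": 0,"wy": 0,"wz": 0.023}
    - {"dx": 0,"dy": 0,"dz": 0,"wx": -0.021,"wy": -0.085,"wz": 0}
    - {"dx": 0,"dy": 0,"dz": 0,"wx": -0.022,"wy": -0.085,"wz": 0}
    - {"dx": 0,"dy": 0,"dz": 0,"wx": -0.022,"wy": -0.085,"wz": 0}
    - {"dx": 0,"dy": 0,"dz": 0,"wx": -0.021,"wy": -0.083,"wz": 0}
    - {"dx": 0.02,"dy": 0,"dz": -0.006,"wx": 0,"wy": 0,"wz": 0}
    - {"dx": 0.02,"dy": 0,"dz": -0.01,"wx": 0,"wy": 0,"wz": 0}
    - {"dx": 0.02,"dy": 0,"dz": -0.01,"wx": 0,"wy": 0,"wz": 0}
    - {"dx": 0,"dy": 0,"dz": 0,"wx": 0,"wy": 0,"wz": 0}

```text
t: 6.0
ee_pos: [524.9, 125.6, 241.7]
tool_rot: [2.797, 0.002, 1.318]
contact_force: [0.6, 0.2, -1.5]
finger_gap: 13.5
grip_force: 39.5
```

```bash
python3 - <<'E'
from h import *
s=get_state();print(s['ee_pos'],s['tool_rot'],s['joints'],s['grip_force'])
T=wpose(s);print(T.round(3));print("want",np.array(cax(-.25)).round(3))
a,b=optics.camera("top"),optics.camera("side")
cv2.imwrite("pics/top2.png",a[...,::-1]);cv2.imwrite("pics/side2.png",b[...,::-1])
z=lambda a,x,y,w,h,k:cv2.resize(a[y:y+h,x:x+w],None,fx=k,fy=k,interpolation=cv2.INTER_CUBIC)
cv2.imwrite("pics/c3.png",np.hstack([z(a,240,110,130,190,3),z(b,200,150,130,190,3)])[...,::-1])
E
```

```text
[524.85155784 125.57833073 241.72930722] [2.79748895e+00 2.29519994e-03 1.31780569e+00] [ 0.25226903 -0.13596596  1.59530027 -0.16897048  1.3820591   0.51147778] 39.45381298184657
[[ 2.50000e-01  9.12000e-01  3.26000e-01  5.24852e+02]
 [ 9.68000e-01 -2.35000e-01 -8.70000e-02  1.25578e+02]
 [-2.00000e-03  3.37000e-01 -9.41000e-01  2.41729e+02]
 [ 0.00000e+00  0.00000e+00  0.00000e+00  1.00000e+00]]
want [[ 0.911 -0.232  0.342]
 [ 0.247  0.969  0.   ]
 [-0.331  0.085  0.94 ]]
```

View pics/c3.png

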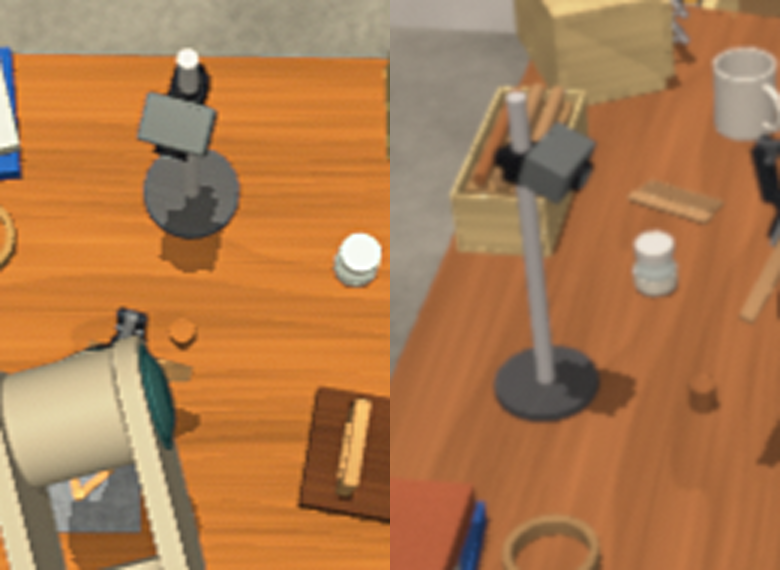

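Request:
play_rows:
  plan:
    - {"dx": 0.015,"dy": 0.001,"dz": -0.001,"wx": 0,"wy": 0,"wz": 0}
    - {"dx": 0.015,"dy": 0,"dz": -0.001,"wx": 0,"wy": 0,"wz": 0}
    - {"dx": 0.012,"dy": 0,"dz": 0,"wx": 0,"wy": 0,"wz": 0}
    - {"dx": 0.007,"dy": 0,"dz": 0,"wx": 0,"wy": 0,"wz": 0}
    - {"dx": 0,"dy": 0,"dz": 0,"wx": 0,"wy": 0,"wz": 0}
    - {"dx": 0,"dy": 0,"dz": 0,"wx": 0,"wy": 0,"wz": 0}
    - {"dx": 0,"dy": 0,"dz": 0,"wx": 0,"wy": 0,"wz": 0}
    - {"dx": 0,"dy": 0,"dz": 0,"wx": 0,"wy": 0,"wz": 0}

```text
t: 6.9
ee_pos: [573.4, 128.1, 243.6]
tool_rot: [2.792, -0.0, 1.321]
contact_force: [-0.5, 0.1, -1.4]
finger_gap: 13.6
grip_force: 39.4
```

```bash
python3 - <<'E'
from h import *
x,y,z=cax(-.25);L=np.array([715.2,91,277]);v=L-150*x
def tr(k,sgn):
    return [v+sgn*7*x+a*y*k+b*z for a,b in((-52,-48),(52,-48),(0,48))]
S=[(L,v,(0,0,255))]
for sg in(-1,1):
    t=tr(1,sg);S+=[(t[i],t[(i+1)%3],(0,255,0)) for i in range(3)]
b=optics.camera("side")[...,::-1];s=get_state();print(s['ee_pos'],(v-s['ee_pos']-14*wpose(s)[:3,2]).round(1))
c=crop(b,"side",235,165,160,115,5,[]);d=crop(b,"side",235,165,160,115,5,S)
cv2.imwrite("pics/c4.png",cv2.resize(np.hstack([c,d])[:, :],None,fx=.5,fy=.5))
cv2.imwrite("pics/c5.png",d)
E
```

```text
[573.42115418 128.06033209 243.5305997 ] [ 0.6 -1.  -4.7]
```

View pics/c5.png

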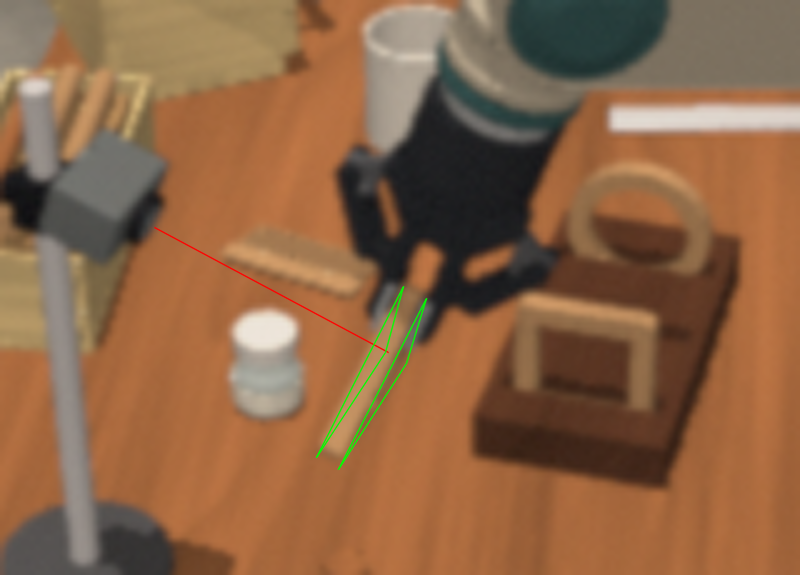

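The side crop shows the triangle held at (365,390). It lies on the predicted outline, facing the lens at about (152,222), and the ring and square are still in the rack.

```bash
python3 -c "
from plant import job
print(job.sign_off())"
```

```text
the job is handed in; nothing more can be done
None
```

I took the triangle frame, which matches the sample on the order mat, out of the middle slot and handed in the job with it held square to the lens at the viewing point. By my estimate its centre is within about 10 mm of that point; the hand-in returned no verdict.

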